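Seat a drill guide on its locating pin and hold it pressed down

TASK

Pick up the drill guide (the flat metal plate with the wooden grip) from the bench and set it square on the drilling fixture, sliding it lightly along the fixture's slot until its hidden bore drops over the locating pin. Then press it down until the sprung deck is at the bottom of its travel, and finish while still gripping it and holding it down there, ready for drilling. Be gentle: never let the guide bear on the fixture with more than about 30 N, and leave the roll of tape, the glue tube and the small black tray where they are.

Things in the scene. Friction and masses are not known exactly. Their poses are not given: they have to be found in the camera images.
- guide: Drill guide, loose, 0.24 to 0.39 kg: aluminium plate 120 (x) x 84 (y) x 10 mm with a bushing near each corner and a hardwood grip bar on its middle; 44 mm tall in all. Origin: centre of the underside, z up, x along its length; it starts flat on the bench. Same when turned half round. It may bear on the fixture (deck or pin) with at most 40 N.
- guide_grip (a point): Centre of the guide's hardwood grip bar, 70 (x) x 26 (y) x 34 mm, 27 mm above the guide's underside. Grip it across the 26 mm; the bare plate face beside the bar, 17 mm below this point, can bear the fingertips.
- guide_bore (a point): Mouth of the guide's bore, at the centre of its underside: blind, 13 mm square, 24 mm deep, sharp-edged. Not visible from above.
- fixture: Drilling fixture, fixed: plywood base 176 (x) x 124 (y) x 22 mm, steel strip and bolt heads at each end up to 30 mm high, sprung deck 124 x 82 mm over its middle. Origin: centre of its underside, on the bench, z up, x along its length and along the deck's slot. Guide's underside is 61 mm above this origin on the pin's tip, 51 mm once dropped onto the deck, 41 mm pressed fully down.
- slot_mid (a point): Middle of the pin's slot, fixed to the fixture 61 mm above the bench, level with the top of the pin. The pin is round steel, 10 mm thick, tip bevelled 3 mm, clamped in the slot and immovable; it stands 10 mm above the raised deck, anywhere from -8 to +8 mm from this point along the fixture's x, at y = 0. Its place differs each time and is not reported: feel for it.
- deck_top (a point): Centre of the deck's bearing face: the upper face of two steel blanks either side of the slot, 51 mm above the bench when the deck is up. Moves down with the deck.
- deck (a joint): Downward travel of the sprung deck in m: 0 up, 0.010 at its lower stop. Push on it, the guide's weight included: it starts to yield at about 6 N and takes about 12 N at the stop. The guide's weight alone does not press it down.
- tape_roll: Bystander: roll of black electrical tape lying flat, 60 mm across, 19 mm high; origin under its centre. Leave it alone.
- glue: Bystander: tube of glue lying flat, 51 x 181 x 34 mm; origin under its centre. Leave it alone.
- parts_tray: Bystander: open black parts tray, 108 x 108 x 36 mm; origin under its centre. Leave it alone.
There are look-alikes about, which are no part of the job. Leave any pink or yellow look-alike of the guide alone.

How it is judged:
By the outcome, as a careful person would: the job done as asked, in the order asked, and still so for the second after the job is handed in, while the arm keeps its last pose, push and grip.
It also fails if it takes over 67 s, if anything falls off the work surface, if the arm or the gripper's body presses on something with over 40 N, if the wrist force passes 120 N, or if a joint passes its speed limit or range.

ROBOT

A 6-joint arm with a two-finger parallel gripper is mounted at the origin on a cart in front of the work surface, level with it; the furniture and walls round the work are solid. World frame = base frame: x ahead of the robot, y to its left, z up, the work surface at z = 0. Lengths are in m, angles in degrees, forces in N, time in s.
With the tool pointing down it reaches from about 0.375 to 0.9 m from the base axis. Payload 3.1 kg.
Tool frame: the origin (TCP) lies between the finger pads; the fingertips stand 11 mm ahead of it and the grasp point (between the pads) lies 8 mm behind it; z points along the fingers, y is the line along which they close (so a half turn about z gives the same grasp; the last joint's range is limited). The gripper opens to 87 mm and grips with 3 to 60 N. Pads are 19 mm wide; open, the fingers measure 117 mm over their backs; the gripper's body (75 mm by 190 mm) begins 51 mm behind the grasp point.
Start: joints at [64.544, 30.224, 82.088, -0, 67.689, -10.227], TCP at [0.164, 0.603, 0.234] pointing down, gripper open.
Joint ranges: [-176.69, 176.69], [-43.24, 126.21], [12.49, 139.97], [-82, 262], [0, 151.66], [-163.58, 163.58]. Speed limits (degrees/s): [159.86, 159.86, 180, 180, 180, 180].

INTERFACE

Orientations are given as a 3x3 rotation matrix whose columns are the frame's x, y, z axes.
In Python, from rig import bot, viewer, workorder, nets gives the robot as it stands. The module is installed in compiled form; this text tells all that it offers.
- The arm moves only by the tool move_arm, never from a script. Its argument "increments" is a list of rows, each a list of 7 numbers: the shift along the tool's x, y, z normalised to -1 to 1, where 1 is 0.3 m, then the turn, a rotation vector about the tool's x, y, z normalised to -1 to 1, where 1 is pi rad, then the opening, from 0 (shut) to 1 (fully open). In form: [[tx, ty, tz, wx, wy, wz, grip], ...]. A call has 1 to 10 rows; each row is the pose to reach, as a shift and turn from the pose commanded when the call began, along the tool's axes at that moment, turning the shorter way round; what a row does not reach only later rows make up. A row lasts 1/12 s, in which the tool goes at most 41.7 mm and 7.16 degrees, less where a joint would pass 70% of its speed; a pose out of reach is approached as far as the arm can. A call with a number of a shift or a turn outside -1 to 1 is refused whole. A call with a gripper value outside its range is refused whole. The fingers move at their own pace and stop on an object; the grip force is fixed at half the most. Time passes only in rows, so rows that repeat a pose let the fingers close. It gives the time, the measured TCP pose, the force, the opening and the grip force at its end, in the units of the state.
- bot.read_state(): the state, without advancing time (a new reading comes with each control period).
- viewer.capture(name): name is "side" or "top"; returns a dict with "image" (480x640x3 uint8, blue, green, red), "K" (3x3 intrinsics, pixels), "eye" and "orientation" of the camera in the world. Camera axes: x right, y up, looking along -z (the intrinsics and any distortion apply to the point x, -y, -z); pixel columns grow to the right and rows downward; lengths in m; the calibration is good to about 2 mm. A picture is of the moment at which its call begins. There is no depth.
- workorder.hand_in(): hands the job in; it is judged then, once.
Trained networks look in the newest picture that a camera, given by its name, has taken for a name from the list of things; names that differ only in an ending like _2 or _b are one class to them, and where a whole thing is asked for, a point or a joint stands for the part that bears it (a point fixed in the world has none). Each returns a list of dicts, best first, with "conf" (0 to 1); they miss things now and then, are a little off and sometimes report something else, mostly with a low value. They report only what shows in the picture. A call takes as long as a camera call. They do not tell look-alikes from the thing itself.
- nets.find_in(camera, thing): "location" ([column, row] in pixels, amid what is visible of it).
The state is a dict: "time_s": time; "joint_positions": joint angles; "qvel": joint speeds; "tau": joint torques, N m; "position": TCP position; "tcp_rot": TCP orientation; "force": force on the tool from outside, world axes, zero at the start; "moment": the same for the moment, N m; "opening": opening from 0.0 (shut) to 1.0 (fully open); "grasp_force": force on a finger pad.
Only numpy, scipy, OpenCV 4.12 (cv2) and the standard library are available. Lean on these libraries where they do the work, as an engineer would, in place of code of your own. Each camera call takes 0.05 s, during which the arm holds its last target. There are 200 camera calls.

## Working session

There is one attempt and no reset: what is moved stays moved. The work goes in short steps, Python scripts to look and compute and a tool call to move; the robot and the scene stay as the last step left them, time stands still between calls to the robot, and variables do not carry over. Pictures are saved under pics/ and viewed, at most 10 in all, crops included, and the job is handed in when it is done.

Besides the shell and the picture viewer there is one more tool, called after "Request:" as name(argument=value, ...) on one line, values as JSON. move_arm: Moves the arm, as the interface text tells. Its arguments: {"type":"object","properties":{"increments":{"type":"array"}},"required":["increments"]}

```bash
mkdir -p pics
cat > h.py <<'E'
import numpy as np, cv2
from rig import bot, viewer, workorder, nets
def ray(c,px):
    K=np.array(c["K"]);R=np.array(c["orientation"]);d=np.linalg.inv(K)@[px[0],px[1],1]
    return np.array(c["eye"]),R@(d*[1,-1,-1])
def at(c,px,z):
    e,d=ray(c,px);return e+d*(z-e[2])/d[2]
def proj(c,p):
    v=np.array(c["orientation"]).T@(np.array(p)-c["eye"]);v=v*[1,-1,-1];q=np.array(c["K"])@v;return q[:2]/q[2]
E
python3 - <<'E'
from h import *
for n in("top","side"):
    c=viewer.capture(n);cv2.imwrite(f"pics/{n}0.png",c["image"]);print(n,{k:np.round(v,3).tolist() for k,v in c.items() if k!="image"}, c.keys())
    for t,z in(("guide",.01),("guide_grip",.027),("fixture",.03),("deck_top",.051),("tape_roll",.01),("glue",.02),("parts_tray",.02)):
        for d in nets.find_in(n,t)[:4]:print(t,np.round(d["location"]),round(d["conf"],2),np.round(at(c,d["location"],z),3))
s=bot.read_state();print(s)
E
```

```text
top {'K': [[522.022, 0.0, 315.25], [0.0, 522.022, 237.538], [0.0, 0.0, 1.0]], 'eye': [0.389, -0.073, 1.397], 'orientation': [[-0.003, 0.995, -0.102], [-1.0, -0.003, -0.0], [-0.001, 0.102, 0.995]]} dict_keys(['image', 'K', 'eye', 'orientation'])
guide [206. 227.] 0.87 [0.561 0.219 0.01 ]
guide [195. 305.] 0.87 [0.354 0.245 0.01 ]
guide [258. 256.] 0.76 [0.482 0.081 0.01 ]
guide_grip [193. 307.] 0.97 [0.351 0.246 0.027]
guide_grip [260. 256.] 0.91 [0.482 0.072 0.027]
guide_grip [205. 229.] 0.77 [0.555 0.217 0.027]
guide_grip [352. 223.] 0.52 [ 0.569 -0.169  0.027]
fixture [350. 224.] 0.55 [ 0.566 -0.164  0.03 ]
deck_top [354. 217.] 0.56 [ 0.581 -0.172  0.051]
tape_roll [431. 162.] 0.87 [ 0.737 -0.387  0.01 ]
tape_roll [349. 221.] 0.7 [ 0.576 -0.162  0.01 ]
glue [255. 179.] 0.84 [0.688 0.088 0.02 ]
parts_tray [431. 256.] 0.6 [ 0.482 -0.379  0.02 ]
side {'K': [[622.929, 0.0, 322.128], [0.0, 622.929, 244.696], [0.0, 0.0, 1.0]], 'eye': [1.504, 0.433, 0.974], 'orientation': [[-0.434, -0.573, 0.695], [0.901, -0.264, 0.345], [-0.014, 0.776, 0.631]]} dict_keys(['image', 'K', 'eye', 'orientatio
[... 666 characters left out ...]
.15142466e-04,
        6.76876802e+01, -1.02266707e+01]), 'qvel': array([ 0.0813368 ,  0.01149405, -0.0579309 ,  0.02919302, -0.0394339 ,
       -0.01787101]), 'tau': array([-3.01546252e-04, -4.39957595e+01, -1.76978070e+01,  6.34365971e-02,
        5.03532181e-02,  1.22844369e-05]), 'position': array([0.16415883, 0.60303373, 0.23358161]), 'tcp_rot': array([[-9.64873731e-01,  2.62714068e-01,  4.02197870e-05],
       [ 2.62714070e-01,  9.64873730e-01,  5.38620762e-05],
       [-2.46566908e-05,  6.25364064e-05, -9.99999998e-01]]), 'force': array([-0.31263631,  0.41684521, -0.16370831]), 'moment': array([ 0.07194953, -0.03730917, -0.0248004 ]), 'grasp_force': 0.0, 'opening': 1.0007760536224275}
```

View pics/top0.png

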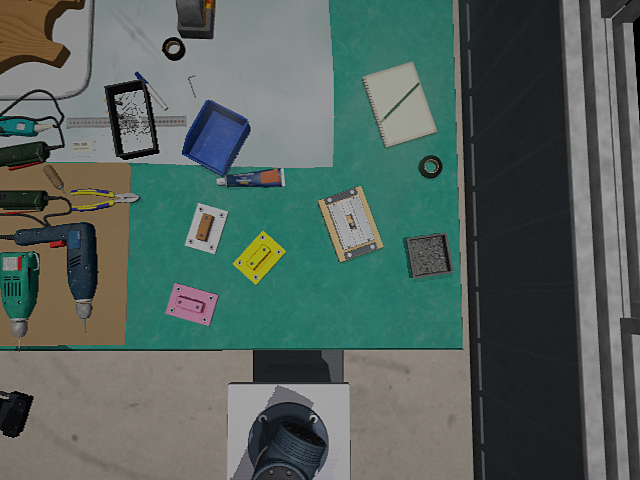

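View pics/side0.png

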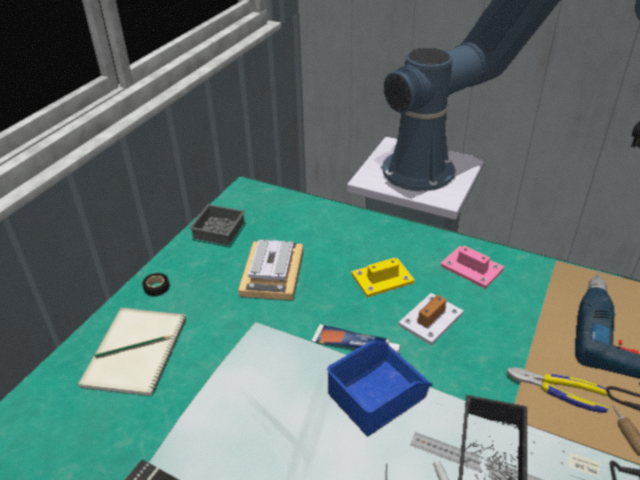

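The picture shows the guide as a white plate with a wooden bar at top (206,228) and side (432,317). The yellow and pink plates are look-alikes. The fixture is at top (350,224) and side (271,269). I'll fit both poses with silhouettes in both views.

```bash
cat > fit.py <<'E'
from h import *
from scipy.optimize import minimize
S=4
def box(lx,ly,z0,z1,x0=0,y0=0): return np.array([[x0+sx*lx/2,y0+sy*ly/2,z] for sx in(-1,1) for sy in(-1,1) for z in(z0,z1)])
GUIDE=[box(.12,.084,0,.01),box(.07,.026,.01,.044)]
FIX=[box(.176,.124,0,.022),box(.124,.082,.022,.051)]
def mask(c,ctr,r=62):
    im=c["image"];hsv=cv2.cvtColor(im,cv2.COLOR_BGR2HSV)
    green=((hsv[...,0]>68)&(hsv[...,0]<95)&(hsv[...,1]>90))
    big=cv2.resize((~green).astype(np.float32),None,fx=S,fy=S,interpolation=cv2.INTER_LINEAR)>.5
    n,l,st,ce=cv2.connectedComponentsWithStats(big.astype(np.uint8))
    x,y=int(ctr[0]*S),int(ctr[1]*S)
    i=l[y,x]; m=(l==i).astype(np.uint8)
    cs,_=cv2.findContours(m,cv2.RETR_EXTERNAL,cv2.CHAIN_APPROX_NONE)
    m[:]=0;cv2.drawContours(m,cs,-1,1,-1);return m
def render(c,boxes,p,shape):
    m=np.zeros(shape,np.uint8);x,y,a=p;ca,sa=np.cos(a),np.sin(a)
    for b in boxes:
        w=b@np.array([[ca,sa,0],[-sa,ca,0],[0,0,1]])+[x,y,0]
        q=np.array([proj(c,v) for v in w]); q=(q+.5)*S-.5
        cv2.fillConvexPoly(m,cv2.convexHull(np.round(q*16).astype(np.int32)),1,shift=4)
    return m
def fit(cs,ctrs,boxes,p0):
    ms=[mask(c,k) for c,k in zip(cs,ctrs)]
    def cost(p):
        t=0
        for c,m in zip(cs,ms):
            r=render(c,boxes,p,m.shape);t+=1-(r&m).sum()/(r|m).sum()
        return t/len(cs)
    best=min((minimize(cost,[p0[0],p0[1],a],method="Nelder-Mead",options=dict(initial_simplex=[[p0[0],p0[1],a],[p0[0]+.01,p0[1],a],[p0[0],p0[1]+.01,a],[p0[0],p0[1],a+.3]],xatol=1e-4,fatol=1e-5)) for a in np.radians(np.arange(0,180,30))),key=lambda r:r.fun)
    return best.x,best.fun,ms
E
python3 - <<'E'
from fit import *
cs=[viewer.capture("top"),viewer.capture("side")]
for nm,ks,B,p0 in(("guide",[(206,240),(420,320)],GUIDE,(.56,.22)),("fix",[(350,224),(271,269)],FIX,(.57,-.165))):
    for sel in([0,1],[0],[1]):
        p,f,ms=fit([cs[i] for i in sel],[ks[i] for i in sel],B,p0);print(nm,sel,np.round(p[:2],4),np.degrees(p[2])%180,round(f,3),[m.sum()/16 for m in ms])
        if sel==[0,1]:
            for j in(0,1):
                im=cv2.resize(cs[j]["image"],None,fx=4,fy=4,interpolation=cv2.INTER_CUBIC)
                for b in B:
                    k,_=cv2.findContours(render(cs[j],[b],p,im.shape[:2]),cv2.RETR_EXTERNAL,cv2.CHAIN_APPROX_NONE);cv2.drawContours(im,k,-1,(0,0,255),1)
                x,y=[int(v*4) for v in ks[j]];cv2.imwrite(f"pics/{nm}{j}.png",im[y-200:y+200,x-200:x+200])
a=[cv2.imread(f"pics/{n}{j}.png") for n in("guide","fix") for j in(0,1)]
m=np.vstack([np.hstack(a[:2]),np.hstack(a[2:])]);cv2.imwrite("pics/fits.png",cv2.resize(m,(600,600)))
E
```

```text
guide [0, 1] [0.5595 0.2216] 163.83270442904782 0.039 [np.float64(1466.75), np.float64(1863.75)]
guide [0] [0.559  0.2206] 163.44079260990011 0.023 [np.float64(1466.75)]
guide [1] [0.5606 0.2225] 163.90969604681854 0.025 [np.float64(1863.75)]
fix [0, 1] [ 0.5701 -0.164 ] 19.825591533063122 0.042 [np.float64(3117.75), np.float64(3193.75)]
fix [0] [ 0.5689 -0.1656] 19.481476977764174 0.017 [np.float64(3117.75)]
fix [1] [ 0.573  -0.1616] 19.673399722150336 0.024 [np.float64(3193.75)]
```

View pics/fits.png

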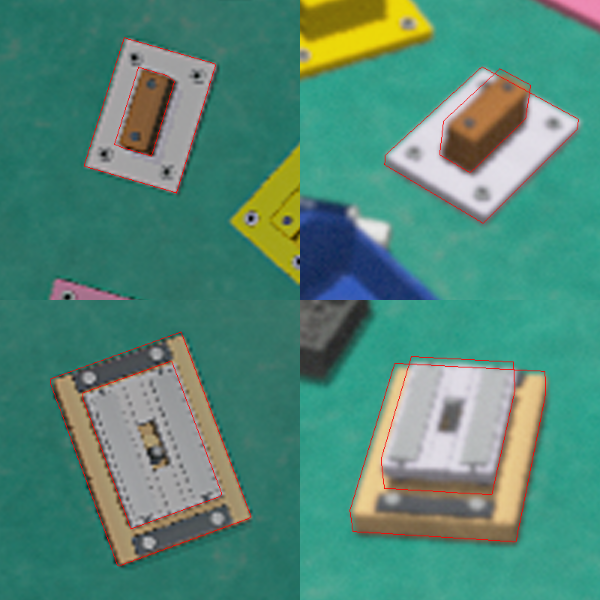

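The fits hold: the guide is at (0.5595, 0.2216) with yaw 163.8°, and the fixture at about (0.570, -0.164) with yaw 19.7°. I'll go above the guide.

```bash
cat >> h.py <<'E'
from scipy.spatial.transform import Rotation as Ro
def go(p,yaw=None):
    s=bot.read_state();R=np.array(s["tcp_rot"]);d=R.T@(np.array(p)-s["position"])
    w=np.zeros(3)
    if yaw is not None:
        a=np.radians(yaw);T=np.array([[np.cos(a),np.sin(a),0],[np.sin(a),-np.cos(a),0],[0,0,-1]]);w=Ro.from_matrix(R.T@T).as_rotvec()
    print("row",np.round(np.r_[d/.3,w/np.pi],4).tolist(),"mm",np.round(d*1e3,1),"deg",np.degrees(w).round(2),"rows>=",np.linalg.norm(d)/.0417,np.linalg.norm(w)/np.radians(7.16))
E
python3 -c "
from h import *
go([.5595,.2216,.12],163.8)"
```

```text
row [-1.6057, -0.8807, 0.3785, 0.0, -0.0, 0.0054] mm [-481.7 -264.2  113.6] deg [ 0.   -0.    0.97] rows>= 13.453696242123785 0.1355219624957845
```

Request:
move_arm(increments=[[-0.8,-0.44,0.1,0,0,0.0054,1],[-0.8,-0.44,0.1,0,0,0.0054,1],[-0.8,-0.44,0.1,0,0,0.0054,1],[-0.8,-0.44,0.1,0,0,0.0054,1],[-0.8,-0.44,0.1,0,0,0.0054,1],[-0.8,-0.44,0.1,0,0,0.0054,1],[-0.8,-0.44,0.1,0,0,0.0054,1],[-0.8,-0.44,0.1,0,0,0.0054,1],[-0.8,-0.44,0.1,0,0,0.0054,1]])

```text
time_s: 1.65
position: [0.3621, 0.4117, 0.2035]
tcp_rot: [[-0.959, 0.282, -0.0], [0.282, 0.959, 0.0], [0.0, 0.0, -1.0]]
force: [-0.3, 0.2, 0.8]
opening: 0.999
grasp_force: 0.0
```

```bash
python3 -c "
from h import *
go([.5595,.2216,.12],163.8)"
```

```text
row [-0.8103, -0.4222, 0.278, 0.0, -0.0001, -0.0011] mm [-243.1 -126.7   83.4] deg [ 0.   -0.02 -0.2 ] rows>= 6.870632191245559 0.02866923858086451
```

Request:
move_arm(increments=[[-0.81,-0.422,0.278,0,0,0,1],[-0.81,-0.422,0.278,0,0,0,1],[-0.81,-0.422,0.278,0,0,0,1],[-0.81,-0.422,0.278,0,0,0,1],[-0.81,-0.422,0.278,0,0,0,1],[-0.81,-0.422,0.278,0,0,0,1],[-0.81,-0.422,0.278,0,0,0,1],[-0.81,-0.422,0.278,0,0,0,1],[-0.81,-0.422,0.278,0,0,0,1],[-0.81,-0.422,0.278,0,0,0,1]])

```text
time_s: 2.48
position: [0.558, 0.2246, 0.1201]
tcp_rot: [[-0.961, 0.278, -0.001], [0.278, 0.961, 0.0], [0.001, 0.0, -1.0]]
force: [-0.6, 0.5, -0.4]
opening: 0.999
grasp_force: 0.0
```

```bash
python3 -c "
from h import *
go([.5595,.2216,.0225],163.8)
a=viewer.capture('side');b=viewer.capture('top')
im=[cv2.resize(c['image'][y-60:y+60,x-60:x+60],(400,400),interpolation=3) for c,x,y in((a,432,315),(b,350,224))]
cv2.imwrite('pics/pre.png',np.hstack(im))"
```

```text
row [-0.0079, -0.0082, 0.3253, 0.0, -0.0004, 0.0003] mm [-2.4 -2.5 97.6] deg [ 0.01 -0.08  0.05] rows>= 2.3417901849340645 0.012813582563059391
```

View pics/pre.png

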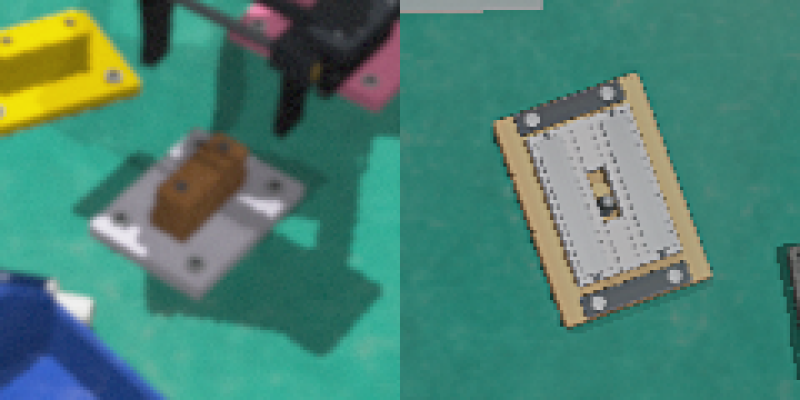

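The side view (left half) shows the fingers above the guide, and the top view (right half) shows the fixture. The pin's dark tip sits in the slot at about top pixel (352,225), toward the fixture's -x end. Next I'll descend and grip.

Request:
move_arm(increments=[[-0.008,-0.008,0.1,0,0,0,1],[-0.008,-0.008,0.2,0,0,0,1],[-0.008,-0.008,0.28,0,0,0,1],[-0.008,-0.008,0.31,0,0,0,1],[-0.008,-0.008,0.325,0,0,0,1],[-0.008,-0.008,0.325,0,0,0,1]])

```text
time_s: 3.08
position: [0.56, 0.2212, 0.0225]
tcp_rot: [[-0.961, 0.277, -0.001], [0.277, 0.961, -0.0], [0.001, -0.0, -1.0]]
force: [-0.2, 0.5, 0.3]
opening: 1.002
grasp_force: 0.0
```

```bash
python3 -c "
from h import *
go([.5595,.2216,.0225],163.8);s=bot.read_state();print(s['position'],s['force'],s['moment'])
c=viewer.capture('top');cv2.imwrite('pics/x.png',c['image'])
p=at(c,(352.1,225.2),.061);a=np.radians(19.6);d=p[:2]-[.5689,-.1656];print(p,d@[np.cos(a),np.sin(a)],d@[-np.sin(a),np.cos(a)])"
```

```text
row [0.0019, 0.0007, 0.0001, -0.0001, -0.0002, 0.0005] mm [0.6 0.2 0. ] deg [-0.02 -0.04  0.09] rows>= 0.014735547368778553 0.01417596433002192
[0.5600008  0.2212446  0.02252159] [-0.16614608  0.45280519  0.27456305] [-0.04309688  0.01677934 -0.02201791]
[ 0.55838646 -0.16784901  0.061     ] -0.010658793559652983 0.0014080849049466723
```

Request:
move_arm(increments=[[0,0,0,0,0,0,0],[0,0,0,0,0,0,0],[0,0,0,0,0,0,0],[0,0,0,0,0,0,0],[0,0,0,0,0,0,0],[0,0,0,0,0,0,0],[0,0,0,0,0,0,0],[0,0,0,0,0,0,0],[0,0,0,0,0,0,0],[0,0,0,0,0,0,0]])

```text
time_s: 3.97
position: [0.5607, 0.2202, 0.0226]
tcp_rot: [[-0.96, 0.279, -0.0], [0.279, 0.96, -0.0], [0.0, -0.0, -1.0]]
force: [0.2, 0.2, 0.5]
opening: 0.324
grasp_force: 0.0
```

Request:
move_arm(increments=[[0,0,-0.05,0,0,0,0],[0,0,-0.12,0,0,0,0],[0,0,-0.2,0,0,0,0],[0,0,-0.3,0,0,0,0],[0,0,-0.4,0,0,0,0],[0,0,-0.4,0,0,0,0],[0,0,-0.4,0,0,0,0],[0,0,-0.4,0,0,0,0]])

```text
time_s: 4.63
position: [0.5593, 0.22, 0.1414]
tcp_rot: [[-0.96, 0.279, -0.003], [0.279, 0.96, -0.001], [0.003, -0.001, -1.0]]
force: [-0.6, -0.2, -3.8]
opening: 0.293
grasp_force: 30.0
```

```bash
python3 -c "
from h import *
go([.57,-.164,.14],199.7);print(bot.read_state()['moment'])"
```

```text
row [-0.3913, -1.2192, 0.0052, -0.0002, -0.001, -0.1995] mm [-117.4 -365.8    1.6] deg [-3.00e-02 -1.70e-01 -3.59e+01] rows>= 9.212207931140526 5.014419143041414
[-0.00033499  0.02341039  0.00785969]
```

Request:
move_arm(increments=[[-0.195,-0.61,0,0,0,-0.1,0],[-0.195,-0.61,0,0,0,-0.1,0],[-0.195,-0.61,0,0,0,-0.1,0],[-0.195,-0.61,0,0,0,-0.1,0],[-0.195,-0.61,0,0,0,-0.1,0],[-0.195,-0.61,0,0,0,-0.1,0]])

```text
time_s: 5.13
position: [0.5651, 0.0223, 0.1403]
tcp_rot: [[-1.0, -0.026, -0.004], [-0.026, 1.0, -0.002], [0.004, -0.002, -1.0]]
force: [0.2, 0.3, -2.2]
opening: 0.296
grasp_force: 30.0
```

```bash
python3 -c "
from h import *
go([.57,-.164,.14],199.7)"
```

```text
row [-0.0001, -0.6213, 0.0022, -0.0005, -0.0013, -0.1012] mm [  -0.  -186.4    0.7] deg [ -0.08  -0.23 -18.21] rows>= 4.4696948082578976 2.543635485460425
```

Request:
move_arm(increments=[[0,-0.621,0,0,0,-0.101,0],[0,-0.621,0,0,0,-0.101,0],[0,-0.621,0,0,0,-0.101,0],[0,-0.621,0,0,0,-0.101,0],[0,-0.621,0,0,0,-0.101,0],[0,-0.621,0,0,0,-0.101,0],[0,-0.621,0,0,0,-0.101,0],[0,-0.621,0,0,0,-0.101,0]])

```text
time_s: 5.8
position: [0.5701, -0.1567, 0.1407]
tcp_rot: [[-0.94, -0.341, -0.004], [-0.341, 0.94, 0.003], [0.003, 0.004, -1.0]]
force: [0.5, -0.1, -3.6]
opening: 0.298
grasp_force: 30.0
```

Run:
```python
from h import *
from fit import box
go([.57,-.164,.14],199.7);s=bot.read_state();print(s)
t=np.array(s["position"]);R=np.array(s["tcp_rot"])
ims=[]
for n in("side","top"):
    c=viewer.capture(n);im=cv2.resize(c["image"],None,fx=4,fy=4,interpolation=3)
    cv2.imwrite(f"pics/held_{n}.png",c["image"])
    # guide frame: x=tool x, y=-tool y, z=-tool z, origin 22.5mm ahead
    for B,col in((box(.12,.084,0,.01),(0,0,255)),(box(.07,.026,.01,.044),(255,0,255))):
        for i in range(8):
            for j in range(i):
                if (np.abs(B[i]-B[j])>1e-6).sum()==1:
                    q=[proj(c,t+R@(b*[1,-1,-1]+[0,0,.0225])) for b in(B[i],B[j])]
                    cv2.line(im,*[tuple(int(v) for v in (x+.5)*4-.5) for x in q],col,1)
    x,y=[int(v*4) for v in proj(c,t)];ims.append(im[max(0,y-200):][:400,x-200:x+200])
cv2.imwrite("pics/held.png",np.hstack(ims))
```

```text
row [0.0086, -0.0229, 0.0022, 0.0013, -0.001, 0.0014] mm [ 2.6 -6.9  0.6] deg [ 0.24 -0.18  0.25] rows>= 0.17658285356656497 0.05413092417429683
{'time_s': 5.8, 'joint_positions': array([-2.62065976e+01,  3.45485719e+01,  9.16434387e+01,  4.62437106e-02,
        5.41055408e+01, -1.36179330e+02]), 'qvel': array([ 1.56331943, -0.71574769,  0.21147955, -0.13675856, -0.08581213,
       -0.1358664 ]), 'tau': array([-1.06269132e+00, -4.52794290e+01, -1.51115584e+01, -1.26038077e-01,
       -3.57903179e-02, -2.42965370e-04]), 'position': array([ 0.57008669, -0.15666719,  0.14066599]), 'tcp_rot': array([[-0.94001056, -0.34111735, -0.00437052],
       [-0.34113103,  0.94001135,  0.00287993],
       [ 0.00312595,  0.00419809, -0.9999863 ]]), 'force': array([ 0.5329334 , -0.06551313, -3.60240646]), 'moment': array([ 0.08199555,  0.02420499, -0.01839206]), 'grasp_force': 29.998176181688905, 'opening': 0.2977597369781889}
```

View pics/held.png

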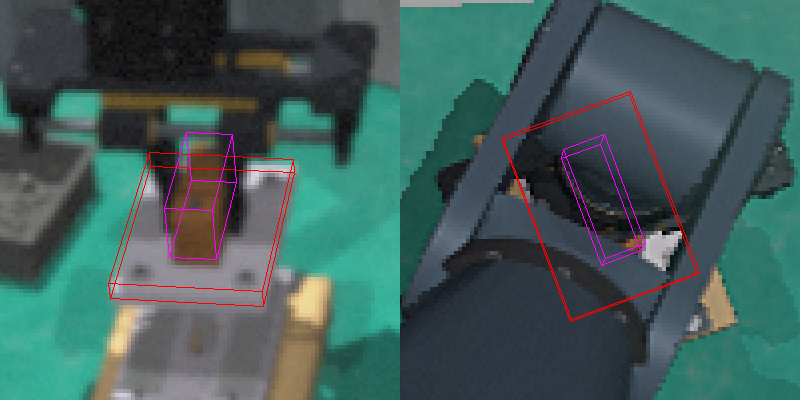

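The side overlay agrees with the held plate to within about 1 px, for example the corner at crop (268,305) against the predicted (265,303). I'll go lower, settle, and compare the guide with the fixture close up.

```bash
python3 -c "
from h import *
go([.564,-.166,.095],199.7)"
```

```text
row [0.032, -0.0242, 0.1549, 0.0009, -0.0007, 0.002] mm [ 9.6 -7.3 46.5] deg [ 0.16 -0.12  0.37] rows>= 1.150850582093527 0.05808591334025318
```

Request:
move_arm(increments=[[0.02,0,0.05,0,0,0,0],[0.03,0,0.1,0,0,0,0],[0.03,0,0.14,0,0,0,0],[0.03,0,0.15,0,0,0,0],[0.03,0,0.15,0,0,0,0],[0.03,0,0.15,0,0,0,0],[0.03,0,0.15,0,0,0,0]])

```text
time_s: 6.48
position: [0.564, -0.1608, 0.0984]
tcp_rot: [[-0.939, -0.343, 0.002], [-0.343, 0.939, -0.001], [-0.001, -0.001, -1.0]]
force: [-0.5, -0.8, -3.0]
opening: 0.291
grasp_force: 30.0
```

```bash
cat > rel.py <<'E'
from h import *
from fit import box,render,FIX
import sys
s=bot.read_state();t=np.array(s["position"]);R=np.array(s["tcp_rot"]);print(t,s["force"],s["qvel"].round(2))
c=viewer.capture("side");S=6;im=cv2.resize(c["image"],None,fx=S,fy=S,interpolation=3)
def draw(B,col,f):
    for i in range(8):
        for j in range(i):
            if (np.abs(B[i]-B[j])>1e-6).sum()==1:
                q=[proj(c,f(b)) for b in(B[i],B[j])]
                cv2.line(im,*[tuple(int(v) for v in (x+.5)*S-.5) for x in q],col,1)
G=lambda b:t+R@(b*[1,-1,-1]+[0,0,.0225])
draw(box(.12,.084,0,.01),(0,0,255),G)
fx,fy,fa=float(sys.argv[1]),float(sys.argv[2]),np.radians(19.7)
F=lambda b:np.array([fx+b[0]*np.cos(fa)-b[1]*np.sin(fa),fy+b[0]*np.sin(fa)+b[1]*np.cos(fa),b[2]])
draw(box(.176,.124,0,.022),(255,0,0),F);draw(box(.124,.082,.051,.0511),(255,0,255),F)
x,y=[int(v*S) for v in proj(c,[fx,fy,.06])];cv2.imwrite(sys.argv[3],im[y-300:y+300,x-330:x+330])
cv2.imwrite("pics/raw.png",c["image"])
E
python3 rel.py .573 -.1616 pics/rel1.png; python3 -c "
from h import *
go([.564,-.166,.095],199.7)"
```

```text
[ 0.56401567 -0.16077615  0.09844517] [-0.47475436 -0.80871174 -3.00496128] [-0.41 -0.25 -0.26 -0.05 -0.   -0.14]
row [0.0058, -0.0157, 0.0119, -0.0004, 0.0004, 0.0018] mm [ 1.8 -4.7  3.6] deg [-0.08  0.08  0.32] rows>= 0.14783090790678627 0.047204067437159505
```

View pics/rel1.png

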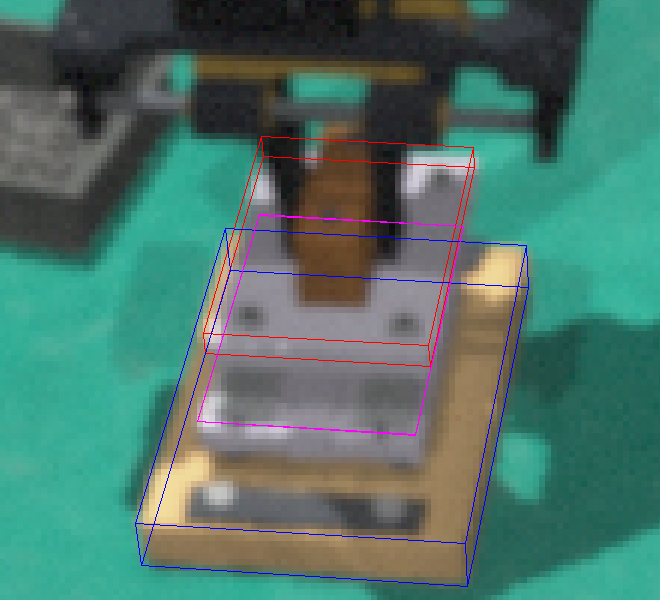

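The side view shows the plate matching the TCP overlay, and the base and deck matching the fixture pose (0.573, -0.1616, 19.7°). The deck's front-left corner is at crop (198,422). I'll align above a start point at s=+2 mm along the slot.

```bash
python3 -c "
from h import *
go([.5749,-.1609,.088],199.7)"
```

```text
row [-0.0341, -0.0122, 0.0352, -0.0004, 0.0004, 0.0018] mm [-10.2  -3.6  10.6] deg [-0.08  0.08  0.32] rows>= 0.36339924482294717 0.047204067437159505
```

Request:
move_arm(increments=[[-0.02,-0.006,0.015,0,0,0.0018,0],[-0.034,-0.012,0.03,0,0,0.0018,0],[-0.034,-0.012,0.035,0,0,0.0018,0],[-0.034,-0.012,0.035,0,0,0.0018,0],[-0.034,-0.012,0.035,0,0,0.0018,0],[-0.034,-0.012,0.035,0,0,0.0018,0]])

```text
time_s: 7.03
position: [0.5738, -0.1609, 0.087]
tcp_rot: [[-0.942, -0.336, -0.0], [-0.336, 0.942, 0.0], [0.0, 0.0, -1.0]]
force: [0.5, 0.2, -3.4]
opening: 0.293
grasp_force: 30.0
```

```bash
cat > st.py <<'E'
from h import *
s=bot.read_state();t=np.array(s["position"]);a=np.radians(19.7);d=t[:2]-[.573,-.1616]
print("s,y mm",1e3*(d@[np.cos(a),np.sin(a)]),1e3*(d@[-np.sin(a),np.cos(a)]),"z",t[2]*1e3,"F",s["force"].round(2),"M",s["moment"].round(3),"yaw",np.degrees(np.arctan2(*s["tcp_rot"][1::-1,0]))%360,"tilt",np.round(np.degrees(s["tcp_rot"][:2,2]),2),s["time_s"])
E
python3 st.py
```

```text
s,y mm 1.000258764123399 0.36391944561885564 z 87.00951337117888 F [ 0.52  0.18 -3.41] M [ 0.007  0.04  -0.001] yaw 199.64922967959623 tilt [-0.03  0.01] 7.0333
```

Request:
move_arm(increments=[[0,0,0.002,0,0,0,0],[0,0,0.004,0,0,0,0],[0,0,0.006,0,0,0,0],[0,0,0.008,0,0,0,0],[0,0,0.01,0,0,0,0],[0,0,0.01,0,0,0,0]])

```text
time_s: 7.53
position: [0.5742, -0.1611, 0.0854]
tcp_rot: [[-0.942, -0.336, 0.001], [-0.336, 0.942, -0.0], [-0.0, -0.001, -1.0]]
force: [-1.1, 1.7, 5.5]
opening: 0.296
grasp_force: 30.0
```

```bash
python3 st.py
```

```text
s,y mm 1.2770881479503005 0.12072191768429283 z 85.35581643791784 F [-1.06  1.69  5.52] M [0.183 0.426 0.008] yaw 199.65982227888583 tilt [ 0.03 -0.02] 7.5333
```

Contact came at z=85.4 mm with about 9 N, so the guide is on the pin tip. I'll ease off slightly and slide toward fixture -x (tool +x).

Request:
move_arm(increments=[[0.002,0,-0.0015,0,0,0,0],[0.004,0,-0.0015,0,0,0,0],[0.006,0,-0.0015,0,0,0,0],[0.008,0,-0.0015,0,0,0,0],[0.01,0,-0.0015,0,0,0,0],[0.012,0,-0.0015,0,0,0,0],[0.014,0,-0.0015,0,0,0,0],[0.014,0,-0.0015,0,0,0,0]])

```text
time_s: 8.2
position: [0.5718, -0.1629, 0.0854]
tcp_rot: [[-0.942, -0.336, 0.004], [-0.336, 0.942, -0.002], [-0.003, -0.003, -1.0]]
force: [2.9, 2.0, 5.3]
opening: 0.299
grasp_force: 30.0
```

```bash
python3 st.py
```

```text
s,y mm -1.5497847063917747 -0.8595526576541154 z 85.43768801714987 F [2.89 2.04 5.34] M [ 0.518 -0.599 -0.006] yaw 199.6493398818146 tilt [ 0.24 -0.09] 8.2
```

Request:
move_arm(increments=[[0.002,0.001,0,0,0,0,0],[0.004,0.002,0,0,0,0,0],[0.006,0.002,0,0,0,0,0],[0.008,0.002,0,0,0,0,0],[0.01,0.002,0,0,0,0,0],[0.01,0.002,0,0,0,0,0]])

```text
time_s: 8.7
position: [0.565, -0.1627, 0.0837]
tcp_rot: [[-0.942, -0.337, -0.005], [-0.337, 0.942, 0.001], [0.004, 0.002, -1.0]]
force: [0.7, -0.9, -2.4]
opening: 0.298
grasp_force: 30.0
```

```bash
python3 st.py
```

```text
s,y mm -7.859353820102064 1.6888904053180869 z 83.65222851024565 F [ 0.68 -0.89 -2.36] M [-0.194 -0.32   0.046] yaw 199.68699385348017 tilt [-0.27  0.05] 8.7
```

The contact force has vanished and z fell 1.7 mm, so the bore is probably over the pin. I'll lower it gently.

Request:
move_arm(increments=[[0,0,0.003,0,0,0,0],[0,0,0.006,0,0,0,0],[0,0,0.009,0,0,0,0],[0,0,0.012,0,0,0,0],[0,0,0.012,0,0,0,0]])

```text
time_s: 9.12
position: [0.5651, -0.1638, 0.08]
tcp_rot: [[-0.941, -0.338, -0.004], [-0.338, 0.941, -0.001], [0.004, 0.0, -1.0]]
force: [-1.9, -4.8, -0.6]
opening: 0.301
grasp_force: 30.0
```

```bash
python3 st.py
```

```text
s,y mm -8.185149807419405 0.6020911770495698 z 80.02164825185687 F [-1.91 -4.83 -0.58] M [-1.049  0.33   0.017] yaw 199.72553525184213 tilt [-0.24 -0.07] 9.1167
```

Request:
move_arm(increments=[[0.001,-0.002,0,0,0,0,0],[0.002,-0.003,0.002,0,0,0,0],[0.002,-0.003,0.005,0,0,0,0],[0.002,-0.003,0.008,0,0,0,0],[0.002,-0.003,0.011,0,0,0,0],[0.002,-0.003,0.014,0,0,0,0],[0.002,-0.003,0.014,0,0,0,0]])

```text
time_s: 9.7
position: [0.565, -0.1641, 0.0761]
tcp_rot: [[-0.941, -0.337, -0.004], [-0.337, 0.941, 0.0], [0.004, 0.001, -1.0]]
force: [-3.7, -5.7, 0.5]
opening: 0.3
grasp_force: 30.0
```

```bash
python3 st.py
```

```text
s,y mm -8.323300509975768 0.3413896517987197 z 76.12372676809395 F [-3.66 -5.69  0.52] M [-0.939  0.755  0.018] yaw 199.70717091196408 tilt [-0.22  0.  ] 9.7
```

Request:
move_arm(increments=[[0.002,-0.002,0,0,0,0,0],[0.005,-0.004,0,0,0,0,0],[0.005,-0.004,0.003,0,0,0,0],[0.005,-0.004,0.006,0,0,0,0],[0.005,-0.004,0.006,0,0,0,0]])

```text
time_s: 10.12
position: [0.5649, -0.1646, 0.0748]
tcp_rot: [[-0.942, -0.336, -0.002], [-0.336, 0.942, 0.001], [0.001, 0.002, -1.0]]
force: [-4.1, 1.0, 2.2]
opening: 0.298
grasp_force: 30.0
```

```bash
python3 st.py
```

```text
s,y mm -8.667794854995329 -0.06004917106500196 z 74.84879274042532 F [-4.09  0.95  2.21] M [-0.067  0.668 -0.144] yaw 199.65546628593444 tilt [-0.12  0.08] 10.1167
```

The guide is now on the deck. I'll press down progressively.

Request:
move_arm(increments=[[0.003,0,0.003,0,0,0,0],[0.003,0,0.007,0,0,0,0],[0.003,0,0.011,0,0,0,0],[0.003,0,0.015,0,0,0,0],[0.003,0,0.019,0,0,0,0],[0.003,0,0.023,0,0,0,0],[0.003,0,0.027,0,0,0,0],[0.003,0,0.027,0,0,0,0]])

```text
time_s: 10.78
position: [0.5649, -0.1649, 0.0673]
tcp_rot: [[-0.942, -0.336, -0.0], [-0.336, 0.942, 0.001], [-0.0, 0.001, -1.0]]
force: [-2.3, 4.2, 8.0]
opening: 0.299
grasp_force: 30.0
```

```bash
python3 st.py
```

```text
s,y mm -8.72033897835857 -0.33196177898906115 z 67.28551388509403 F [-2.33  4.16  8.02] M [ 0.527  0.536 -0.027] yaw 199.65443174329081 tilt [-0.01  0.07] 10.7833
```

Request:
move_arm(increments=[[0.001,0.001,0.003,0,0,0,0],[0.001,0.003,0.006,0,0,0,0],[0.001,0.003,0.009,0,0,0,0],[0.001,0.003,0.012,0,0,0,0],[0.001,0.003,0.012,0,0,0,0]])

```text
time_s: 11.2
position: [0.5649, -0.1648, 0.0657]
tcp_rot: [[-0.942, -0.336, 0.001], [-0.336, 0.942, -0.0], [-0.001, -0.001, -1.0]]
force: [-5.2, 3.3, 17.8]
opening: 0.295
grasp_force: 30.0
```

```bash
python3 st.py
```

```text
s,y mm -8.701205744782676 -0.30730578371658934 z 65.7319680979699 F [-5.18  3.33 17.81] M [ 0.603  1.027 -0.073] yaw 199.66274858745416 tilt [ 0.08 -0.02] 11.2
```

Request:
move_arm(increments=[[0.003,0,0,0,0,0,0],[0.003,0,0,0,0,0,0],[0.003,0,0,0,0,0,0],[0.003,0,0,0,0,0,0],[0.003,0,0,0,0,0,0],[0.003,0,0,0,0,0,0]])

```text
time_s: 11.7
position: [0.5649, -0.1649, 0.0657]
tcp_rot: [[-0.942, -0.336, 0.003], [-0.336, 0.942, -0.0], [-0.003, -0.001, -1.0]]
force: [-2.5, 5.3, 16.6]
opening: 0.295
grasp_force: 30.0
```

```bash
python3 st.py; python3 rel.py .573 -.1616 pics/rel2.png
```

```text
s,y mm -8.726017664326825 -0.3282031278605594 z 65.74298109254632 F [-2.53  5.33 16.61] M [ 0.878  0.699 -0.039] yaw 199.64135696773226 tilt [ 0.19 -0.01] 11.7
[ 0.56489535 -0.16485049  0.06574298] [-2.53439274  5.33368951 16.60948848] [-0.04 -0.11 -0.15  0.   -0.01 -0.  ]
```

View pics/rel2.png

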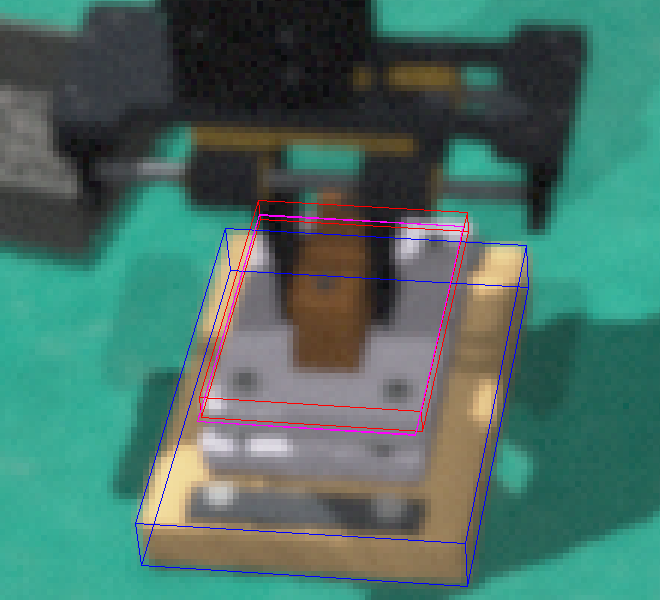

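The side view shows the guide square on the deck. The deck's lower front edge has moved from about crop row 455 to 475, which is the full 10 mm. Force rose from 11 to about 20 N over the last 1.6 mm, so the deck is on its stop and well under 30 N. I'm handing in.

```bash
python3 -c "
from rig import workorder
print(workorder.hand_in())"
```

```text
the job is handed in; nothing more can be done
None
```

The guide is on the locating pin, still gripped and pressed to the deck's lower stop with about 20 N, and the job was handed in at about 12 s; I didn't touch the tape, glue or tray.

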